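# Set a sine plate to 20 degrees on a gauge-block stack

## Task

Set the little sine plate to 20 degrees: swing its table up by the orange handle, stand the gauge-block stack that gives 20 degrees upright on the light seat strip, centred beneath the front roller, and let go of it; then bring the table down until the roller rests on the stack, and let go. Leave the other stack and everything else on the bench where it is.

Things in the scene. Friction and masses are not known exactly. Their poses are not given: they have to be found in the camera images.
- sine_base: fixed dark steel base of the sine plate, 176 x 96 x 12 mm (x, y, z), origin at the centre of its underside. +x points to the hinge end, -x to the free end of the table, so the roller and the seat lie on the -x side. At the hinge end two cheeks stand 26 mm above the base, at y = +-44 mm.
- seat (a point): point on the base's upper face (12 mm above the bench), in the middle of the light grey seat strip (34 mm along x, 60 mm along y), axes as the base. It is straight below the front roller's centre when the table stands at 20 degrees; 113 mm from the hinge axis towards -x. The stack's underside must stand here; up to 8 mm off along x and 20 mm along y still serves.
- hinge (a point): middle of the hinge axis, 20 mm above the bench, 60 mm from the base's centre towards +x; the axis runs along the base's y. Axes as the base.
- table (a joint): angle of the hinged steel table in rad: 0 lies flat on the base, grows as the free (-x) end swings up, stop at 0.79; wanted 0.349 (20 degrees). The hinge is stiff (0.5 N m of friction) and the table stays at any angle it is left at: raising it takes about 6 N at the handle, lowering it about 3 N. About 0.75 makes room for the stack.
- tip (a point): middle of the free end's lower edge of the steel table (146 x 80 x 14 mm), 130 mm from the hinge axis; turns with the table. At 0.75 rad it still hangs close over the seat (95 mm from the hinge, 110 mm above the bench), so a gripper straight above the seat strikes it: place the stack with the tool leaning back 30 to 45 degrees to the base's -x side, fingers closing along y.
- handle (a point): centre of the orange grip bar on the table: a round bar 16 mm in diameter, 26 mm long along y, to be pinched by its two flat ends (fingers closing along y). It lies 112 mm from the hinge axis along the table towards the free end and 44 mm square above the axis (28 mm above the table's upper face), on a 10 mm stem. Axes as the table: they turn with it.
- roller (a point): centre of the brass front roller under the table's free end, 16 mm in diameter, 70 mm long along y, 120 mm from the hinge axis, turning with the table. At angle a its lowest line stands 120 mm x sin(a) above the base: the height of the stack that sets this angle.
- low_stack: loose gauge stack, one piece, 24 x 24 mm and 41 mm tall: white ceramic lower block, steel upper block; about 0.16 kg, origin at the centre of its underside. Gives 20 degrees.
- tall_stack: loose gauge stack, one piece, 24 x 24 mm and 60 mm tall, all steel; origin at the centre of its underside. Gives 30 degrees: not wanted, leave it. The two stacks stand to the robot's right of the plate and may change places.
- strip_boat: bystander: aluminium strip boat, 60 x 210 x 9 mm, origin at the centre of its underside
- tweezers: bystander: fine tweezers, 18 x 125 x 10 mm, lying down
- loupe: bystander: small folding loupe, 52 x 30 x 16 mm
- note_pad: bystander: small note pad, 60 x 105 x 12 mm
- magazine: bystander: slotted aluminium strip magazine, 58 x 201 x 62 mm
- vial: bystander: small white vial with a grey cap, 13 mm across, 41 mm tall, standing

How it is judged:
By the outcome, as a careful person would: the job done as asked, in the order asked, and still so for the second after the job is handed in, with the robot touching nothing.
It also fails if it takes over 56 s, if anything falls off the work surface, if the arm or the gripper's body presses on something with over 40 N, if the wrist force passes 120 N, or if a joint passes its speed limit or range.

## Robot

A 6-joint arm with a two-finger parallel gripper is mounted at the origin on a cart in front of the work surface, level with it; the furniture and walls round the work are solid. World frame = base frame: x ahead of the robot, y to its left, z up, the work surface at z = 0. Lengths are in m, angles in rad, forces in N, time in s.
With the tool pointing down it reaches from about 0.35 to 0.775 m from the base axis. Payload 7.3 kg.
Tool frame: the origin (TCP) lies at the very end of the fingers, on their centre line; the grasp point (between the pads) lies grip_point_offset behind it (grip_point_offset is the distance from the TCP to the grasp point, in m); z points along the fingers, y is the direction in which the jaws open and shut (so a half turn about z gives the same grasp; the last joint's range is limited). The gripper opens to 92 mm and grips with 3 to 60 N. Pads are 19 mm wide; open, the fingers measure 130 mm over their backs; the gripper's body (75 mm by 190 mm) begins 47 mm behind the grasp point.
Start: joints at [-1.248, 0.342, 1.524, -0, 1.275, -0.146], TCP at [0.237, -0.468, 0.227] pointing down, gripper open.
Joint ranges: [-2.53, 2.53], [-0.77, 2.02], [0.04, 2.7], [-1, 4.14], [0.28, 2.66], [-3.11, 3.11]. Speed limits (rad/s): [2.57, 2.57, 3.14, 3.14, 3.14, 3.14].

## Interface

Orientations are given as [roll, pitch, yaw] about the fixed x, y, z axes, in that order (R = Rz(yaw) Ry(pitch) Rx(roll)).
In Python, from cell import * gives the robot as it stands.
- The arm moves only by the shell command python3 -m inch 'ROWS' [OPENING] [FORCE]. ROWS is JSON, a list that holds one entry, the list of rows, each a list of 4 numbers: the shift along the tool's x, y, z in mm, then the turn about the tool's z in rad. In form: [[[x, y, z, roll], ...]]. A call has 1 to 10 rows; each row shifts and turns the commanded pose from where the row before left it, along the tool's axes as they then stand; what a row does not reach is not made up. A row lasts 1/8 s, in which the tool goes at most 62.5 mm and 10.7 degrees, less where a joint would pass 70% of its speed; a pose out of reach is approached as far as the arm can. A call with a gripper value outside its range is refused whole. OPENING is the closure, from -1 (fully open) to 1 (shut), set as the call begins (- or left out, the last holds). The fingers move at their own pace and stop on an object; FORCE is the grip in N (left out, the last holds). Time passes only in rows, so rows that do not move let the fingers close. It gives the time, the measured TCP pose, the force and the opening at its end, in the units of the state.
- observe(): the state, without advancing time (a new reading comes with each control period).
- read_camera(name): name is "side" or "top" or "wrist"; returns a dict with "img" (480x640x3 uint8, blue, green, red), "fx", "fy", "cx", "cy" (pixels), "eye" and "rotation" of the camera in the world; the wrist camera has in their place "T_tool_cam" (4x4, takes a point from camera to tool coordinates, whose origin is the TCP and whose axes are the flange's). Camera axes: x right, y down, z forward; pixel columns grow to the right and rows downward; lengths in m; the calibration is good to about 2 mm. A picture is of the moment at which its call begins: read the wrist's pose just before it. There is no depth.
- hand_in(): hands the job in, once; it reports no verdict.
Trained networks look in the newest picture that a camera, given by its name, has taken for a name from the list of things; names that differ only in an ending like _2 or _b are one class to them, and where a whole thing is asked for, a point or a joint stands for the part that bears it (a point fixed in the world has none). Each returns a list of dicts, best first, with "conf" (0 to 1); they miss things now and then, are a little off and sometimes report something else, mostly with a low value. They report only what shows in the picture. A call takes as long as a camera call.
- boxes_of(camera, label): "at" ([row, column] in pixels, amid what is visible of it).
- place_of(camera, label): "at" ([row, column] in pixels: a listed point, or the origin of a listed thing).
The state is a dict: "time": time; "qpos": joint angles; "qvel": joint speeds; "joint_efforts": joint torques, N m; "tool_pos": TCP position; "tool_rot": TCP orientation; "contact_force": force on the tool from outside, world axes, zero at the start; "torque": the same for the moment, N m; "opening": finger opening in m.
Only numpy, scipy, OpenCV 4.12 (cv2) and the standard library are available. Lean on these libraries where they do the work, as an engineer would, in place of code of your own. Each camera call takes 0.05 s, during which the arm holds its last target. There are 200 camera calls.

## Working session

There is one attempt and no reset: what is moved stays moved. The work goes in short steps, Python scripts to look and compute and a shell command to move; the robot and the scene stay as the last step left them, time stands still between calls to the robot, and variables do not carry over. Pictures are saved under pics/ and viewed, about 8 in all and at most 12, crops included, and the job is handed in when it is done.

```bash
mkdir -p pics; ls
cat > h.py <<'E'
from cell import *
import numpy as np, cv2
from scipy.spatial.transform import Rotation as Ro
def ray(c,at):
    d=np.array([(at[1]-c["cx"])/c["fx"],(at[0]-c["cy"])/c["fy"],1.0])
    return np.array(c["eye"]),np.array(c["rotation"])@d
def on(c,at,z):
    e,d=ray(c,at); return e+d*(z-e[2])/d[2]
def tri(c1,a1,c2,a2):
    e1,d1=ray(c1,a1);e2,d2=ray(c2,a2)
    s=np.linalg.lstsq(np.c_[d1,-d2],e2-e1,rcond=None)[0]
    p,q=e1+s[0]*d1,e2+s[1]*d2
    return (p+q)/2,np.linalg.norm(p-q)
E
python3 - <<'E'
from h import *
np.set_printoptions(precision=4,suppress=True)
C={n:read_camera(n) for n in("side","top")}
for n in C: cv2.imwrite(f"pics/{n}0.png",C[n]["img"]); print(n,np.array(C[n]["eye"]),np.array(C[n]["rotation"]).tolist())
for l,z in dict(sine_base=0,seat=.012,hinge=.02,tip=0,handle=0,roller=0,low_stack=0,tall_stack=0).items():
    r={n:place_of(n,l)[:2] for n in C}
    print(l,{n:[(np.round(k["at"],1).tolist(),round(k["conf"],2),on(C[n],k["at"],z)[:2].round(4).tolist()) for k in r[n]] for n in C})
    if r["side"] and r["top"]: print("   tri",tri(C["side"],r["side"][0]["at"],C["top"],r["top"][0]["at"]))
o=observe();print(o)
E
```

```text
pics
side [ 0.3207 -1.0519  0.5521] [-1.9812043632071683, -0.020893623278649853, -0.22256611419838013]
top [0.3703 0.0384 1.3016] [-2.982411307492052, -0.01801344895904533, -1.558666650827015]Traceback (most recent call last):
  File "<stdin>", line 7, in <module>
  File "h.py", line 8, in on
    e,d=ray(c,at); return e+d*(z-e[2])/d[2]
                                       ~^^^
IndexError: invalid index to scalar variable.
```

Rotation is rpy.

```bash
sed -i 's/np.array(c\["rotation"\])@d/Ro.from_euler("xyz",c["rotation"]).as_matrix()@d/' h.py
python3 - <<'E'
from h import *
np.set_printoptions(precision=4,suppress=True)
C={n:read_camera(n) for n in("side","top")}
for l,z in dict(sine_base=0,seat=.012,hinge=.02,tip=0,handle=0,roller=0,low_stack=0,tall_stack=0).items():
    r={n:place_of(n,l)[:2] for n in C}
    print(l,{n:[(np.round(k["at"],1).tolist(),round(k["conf"],2),on(C[n],k["at"],z)[:2].round(4).tolist()) for k in r[n]] for n in C})
    if r["side"] and r["top"]: print("   tri",tri(C["side"],r["side"][0]["at"],C["top"],r["top"][0]["at"]))
o=observe();print(o)
c=read_camera("wrist");cv2.imwrite("pics/w0.png",c["img"]);print(c["T_tool_cam"],c["fx"])
E
```

```text
sine_base {'side': [([251.4, 310.6], 0.74, [0.5828, 0.0576])], 'top': [([238.8, 302.1], 0.64, [0.5852, 0.0607]), ([219.7, 454.4], 0.2, [0.6452, -0.3601])]}
   tri (array([ 0.5845,  0.0608, -0.0015]), np.float64(0.0018242758474104374))
seat {'side': [([250.0, 312.3], 0.68, [0.5833, 0.0409])], 'top': [([241.0, 320.0], 0.88, [0.5779, 0.0119])]}
   tri (array([0.576 , 0.0121, 0.0262]), np.float64(0.0008203646276892111))
hinge {'side': [([231.9, 313.7], 0.76, [0.6093, 0.1376]), ([231.0, 314.0], 0.41, [0.6116, 0.1437])], 'top': [([229.3, 279.2], 0.85, [0.6069, 0.1226])]}
   tri (array([0.6056, 0.1222, 0.0269]), np.float64(7.680772134554802e-05))
tip {'side': [([250.2, 308.3], 0.58, [0.5784, 0.0659]), ([252.2, 311.6], 0.54, [0.5844, 0.0524])], 'top': [([247.2, 324.4], 0.77, [0.5628, -0.0006]), ([243.7, 319.8], 0.49, [0.5723, 0.0121])]}
   tri (array([ 0.5606, -0.    ,  0.0324]), np.float64(0.005135054238240423))
handle {'side': [([232.3, 313.4], 0.67, [0.6187, 0.1797]), ([342.0, 388.6], 0.46, [0.6421, -0.3546])], 'top': []}
roller {'side': [([251.5, 311.7], 0.74, [0.5856, 0.0565]), ([258.6,
[... 519 characters left out ...]
i (array([ 0.5882, -0.2436, -0.0027]), np.float64(0.007674832821822589))
{'time': 1.1, 'qpos': array([-1.248 ,  0.342 ,  1.5241,  0.    ,  1.2754, -0.146 ]), 'qvel': array([ 0.0018, -0.0001,  0.0012, -0.0009,  0.0015,  0.0001]), 'joint_efforts': array([  0.001 , -43.1137, -24.4478,   0.0718,   0.0481,  -0.    ]), 'tool_pos': array([ 0.2372, -0.4684,  0.2267]), 'tool_rot': array([ 3.1415, -0.    ,  0.4688]), 'contact_force': array([ 0.1719,  0.1934, -0.5493]), 'torque': array([-0.0206,  0.0479,  0.0237]), 'opening': 0.09182153355279735}
[[ 0.0003 -0.9514 -0.308   0.083 ]
 [ 1.      0.0005 -0.0003 -0.0002]
 [ 0.0004 -0.308   0.9514 -0.1577]
 [ 0.      0.      0.      1.    ]] 330.5066883145565
```

View pics/side0.png

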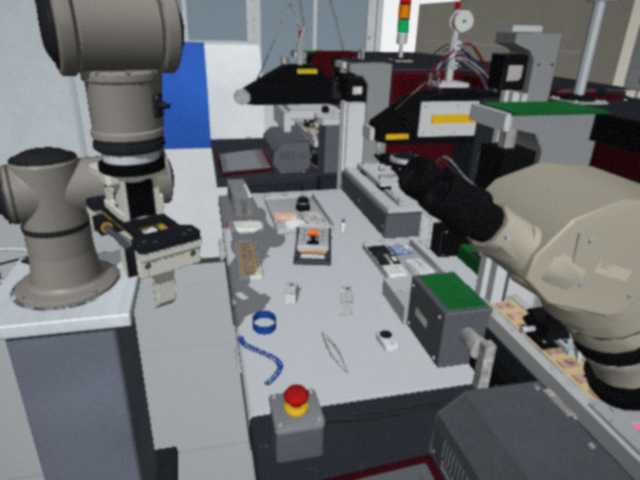

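View pics/top0.png

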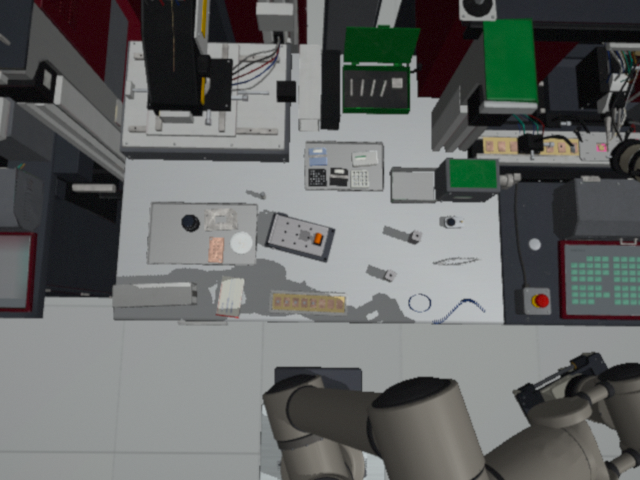

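The side view has the plate at about (312,245), with its orange handle, and the stacks at (290,292) and (346,298). The top view has the plate at (300,236), free end to the right (−y), and the stacks at (388,275) and (415,237). I'll zoom in next.

Run:
```python
from h import *
s=cv2.imread("pics/side0.png")[200:330,240:380];t=cv2.imread("pics/top0.png")[195:295,255:435]
a=cv2.resize(t,None,fx=4.4,fy=4.4,interpolation=3);b=cv2.resize(s,(0,0),fx=4.4,fy=4.4,interpolation=3)
cv2.imwrite("pics/z1.png",a);cv2.imwrite("pics/z2.png",b)
```

```text
(no output)
```

View pics/z1.png

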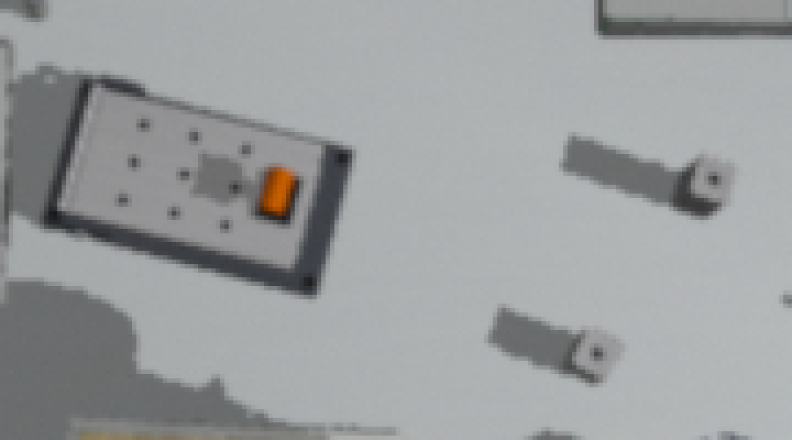

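View pics/z2.png

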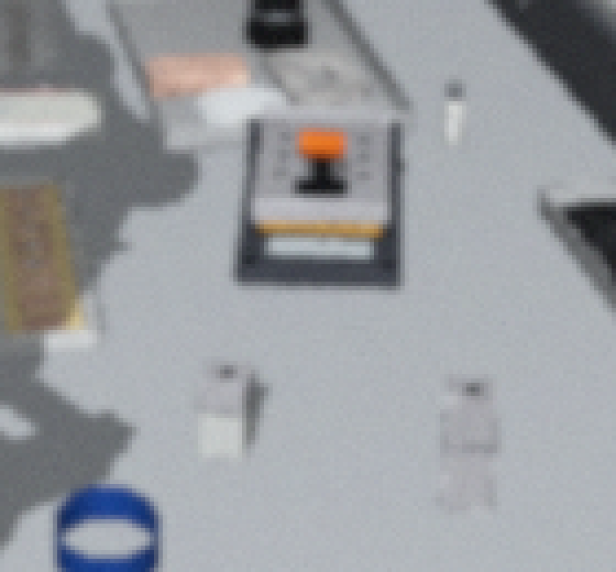

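The side zoom shows the white-bottomed (low) stack on the left and the all-steel tall one on the right. The shadows in the top view agree. Next I'll measure base, handle and stack more finely.

Run:
```python
from h import *
np.set_printoptions(precision=4,suppress=True)
c=read_camera("top");cs=read_camera("side")
P=[on(c,(195+(v+.5)/4.4-.5,255+(u+.5)/4.4-.5),.012)[:2] for u,v in((353,148),(317,296),(45,225),(85,78))]
P=np.array(P);print(P, [np.linalg.norm(P[i]-P[(i+1)%4]) for i in range(4)])
m=P.mean(0);print("centre",m,"yaw",np.degrees(np.arctan2(*((P[2]+P[3]-P[0]-P[1])[::-1]))))
yaw=np.arctan2(*((P[2]+P[3]-P[0]-P[1])[::-1]))
def orange(c):
    h=cv2.cvtColor(c["img"],cv2.COLOR_BGR2HSV);k=cv2.inRange(h,(5,150,90),(22,255,255))
    n,_,st,ce=cv2.connectedComponentsWithStats(k);return [(ce[i][::-1],st[i,4]) for i in range(1,n) if st[i,4]>15]
for n,k in(("top",c),("side",cs)):
    for a,s in orange(k):print(n,a,s,on(k,a,.064))
u=np.array([np.cos(yaw),np.sin(yaw)])
print("handle pred from centre",m+u*(.060-.112),"seat",m+u*(.060-.113))
# stack top outline in top view
g=c["img"][265:290,375:402]
for l in("low_stack","tall_stack"):
  for z in(0,.02,.03,.041): 
    b=boxes_of("top",l);b2=boxes_of("side",l);print(l,z,on(c,b[0]["at"],z)[:2] if b else 0,on(cs,b2[0]["at"],z)[:2] if b2 else 0)
Q=np.array([on(c,(195+(v+.5)/4.4-.5,255+(w+.5)/4.4-.5),.041)[:2] for w,v in((584,326),(623,341),(608,383),(570,369))]);print(Q,Q.mean(0))
print("hole",on(c,(195+354.5/4.4-.5,255+597.5/4.4-.5),.041), on(cs,(200+372/4.4-.5,240+227/4.4-.5),.041))
```

```text
[[ 0.6137 -0.0282]
 [ 0.5212 -0.0067]
 [ 0.5626  0.1607]
 [ 0.6553  0.1387]] [np.float64(0.09493837611826696), np.float64(0.1725168998613794), np.float64(0.0952448707025432), np.float64(0.1719573680585899)]
centre [0.5882 0.0661] yaw 76.04071210794088
top [ 93.5625 201.0625] 16 [0.9713 0.3415 0.064 ]
top [238.0678 317.6441] 59 [0.5771 0.0192 0.064 ]
top [300.3793 535.7586] 29 [ 0.4232 -0.5438  0.064 ]
side [ 10.6779 404.0872] 149 [ -6.8218 -18.0782   0.064 ]
side [133.9762 398.6667] 42 [1.2722 1.1457 0.064 ]
side [225.5897 161.5641] 39 [0.205 0.148 0.064]
side [232.5  312.86] 50 [0.5825 0.0359 0.064 ]
side [405.4787 295.5957] 94 [ 0.4234 -0.5476  0.064 ]
handle pred from centre [0.5757 0.0157] seat [0.5754 0.0147]
low_stack 0 [ 0.4924 -0.1751] [ 0.4934 -0.1403]
low_stack 0.02 [ 0.4906 -0.1718] [ 0.4871 -0.1733]
low_stack 0.03 [ 0.4896 -0.1701] [ 0.484  -0.1898]
low_stack 0.041 [ 0.4886 -0.1683] [ 0.4806 -0.208 ]
tall_stack 0 0 [ 0.6066 -0.1955]
tall_stack 0.02 0 [ 0.5963 -0.2265]
tall_stack 0.03 0 [ 0.5911 -0.242 ]
tall_stack 0.041 0 [ 0.5854 -0.2591]
[[ 0.502  -0.1657]
 [ 0.4933 -0.189 ]
 [ 0.4681 -0.1797]
 [ 0.4761 -0.157 ]] [ 0.4849 -0.1728]
hole [ 0.4853 -0.1733  0.041 ] [ 0.487  -0.1735  0.041 ]
```

Handle at about (0.5765, 0.018), base yaw 76°, low stack at (0.485, −0.173) with yaw about 70°. The moves can't tilt the tool, so it stays vertical. I plan to grip the stack off-centre or nudge it in from the −x side, so the 75 mm body clears the table tip. First I go above the handle.

```bash
python3 -c "
from cell import *
print(grip_point_offset)"; python3 -m inch '[[[52,-28,0,0],[52,-28,0,0],[52,-28,0,0],[52,-28,0,0],[52,-28,0,0],[52,-28,0,0],[52,-28,0,0],[52,-28,0,0],[52,-28,0,0],[52,-28,0,0]]]' -1
```

```text
0.0188
time: 3.3
tool_pos: [0.5756, 0.0181, 0.2268]
tool_rot: [3.141, -0.0, 0.469]
contact_force: [0.8, -1.0, 0.2]
opening: 0.0917
```

```bash
python3 -m inch '[[[0,0,0,-0.182],[0,0,0,-0.182],[0,0,0,-0.182],[0,0,0,-0.182],[0,0,0,-0.182],[0,0,0,-0.182],[0,0,0,-0.182],[0,0,0,-0.182],[0,0,0,-0.182],[0,0,0,-0.182]]]';python3 -m inch '[[[0,0,0,-0.182],[0,0,0,-0.182],[0,0,0,-0.182],[0,0,0,-0.182],[0,0,0,-0.182],[0,0,0,-0.182],[0,0,0,-0.182],[0,0,0,-0.182],[0,0,0,-0.182],[0,0,0,-0.182]]]'; python3 -m inch '[[[0,0,0,-0.18],[0,0,0,-0.18],[0,0,0,0]]]'
cat >> h.py <<'E'
np.set_printoptions(precision=4,suppress=True)
def wrist():
    o=observe();c=read_camera("wrist");T=np.eye(4);T[:3,:3]=Ro.from_euler("xyz",o["tool_rot"]).as_matrix();T[:3,3]=o["tool_pos"]
    T=T@np.array(c["T_tool_cam"]);c["eye"]=T[:3,3];c["rotation"]=Ro.from_matrix(T[:3,:3]).as_euler("xyz");return o,c
def go(p,o):  # tool-frame shift in mm to world TCP p
    return 1000*Ro.from_euler("xyz",o["tool_rot"]).inv().apply(np.array(p)-o["tool_pos"])
E
python3 - <<'E'
from h import *
o,c=wrist();cv2.imwrite("pics/w1.png",c["img"]);print(o["time"],o["qpos"],o["tool_pos"],o["tool_rot"])
for l,z in dict(handle=.064,seat=.012,hinge=.02,sine_base=0,tip=.020,roller=.02).items():
    print(l,[(np.round(k["at"],1),round(k["conf"],2),on(c,k["at"],z)[:2]) for k in place_of("wrist",l)[:2]])
E
```

```text
time: 4.55
tool_pos: [0.5746, 0.0164, 0.2267]
tool_rot: [-3.141, 0.0, 2.295]
contact_force: [0.2, 0.6, -0.9]
opening: 0.0921
time: 5.8
tool_pos: [0.5746, 0.0164, 0.2267]
tool_rot: [-3.142, -0.0, -2.168]
contact_force: [-0.4, -0.6, -0.5]
opening: 0.0915
time: 6.18
tool_pos: [0.5746, 0.0164, 0.2267]
tool_rot: [3.142, -0.0, -1.816]
contact_force: [0.4, -0.1, 0.0]
opening: 0.0921
6.175 [-0.1048  0.434   1.3824 -0.0001  1.3252 -3.0011] [0.5746 0.0164 0.2267] [ 3.1416 -0.0001 -1.816 ]
handle [(array([230.7, 323.2]), 0.75, array([0.5741, 0.026 ]))]
seat [(array([210.7, 319.5]), 0.65, array([0.5759, 0.0165]))]
hinge [(array([301.4, 320. ]), 0.95, array([0.6026, 0.1256]))]
sine_base [(array([249.3, 320.6]), 0.96, array([0.5871, 0.0666]))]
tip [(array([199.6, 320.9]), 0.94, array([0.5708, 0.0029]))]
roller [(array([194.8, 460.2]), 0.73, array([0.4195, 0.0352])), (array([208.7, 319.9]), 0.62, array([0.5744, 0.0127]))]
```

View pics/w1.png

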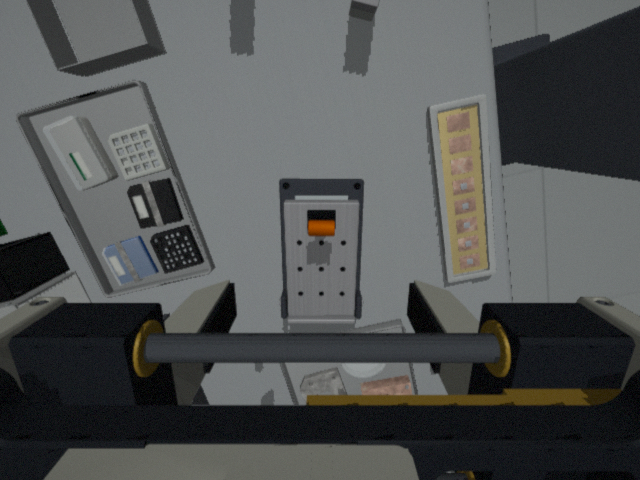

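The wrist view is aligned with the base: seat, hinge and base agree to about 2 mm. The handle, at (228,321), reads 8 mm towards the hinge, so the table may not be at 0. I'll triangulate the handle to check.

```bash
cat >> h.py <<'E'
def orange(c,pred):
    h=cv2.cvtColor(c["img"],cv2.COLOR_BGR2HSV);k=cv2.inRange(h,(5,150,60),(22,255,255))
    n,_,st,ce=cv2.connectedComponentsWithStats(k)
    L=[(np.hypot(*(ce[i][::-1]-pred)),ce[i][::-1],st[i]) for i in range(1,n) if st[i,4]>10]
    return min(L,key=lambda t:t[0])
def proj(c,p):
    q=Ro.from_euler("xyz",c["rotation"]).inv().apply(np.array(p)-c["eye"]);return np.array([c["cy"]+c["fy"]*q[1]/q[2],c["cx"]+c["fx"]*q[0]/q[2]])
YAW=np.radians(76.04);U=np.array([np.cos(YAW),np.sin(YAW),0])
H=np.array([.6028,.1255,.02])
def tab(d,h,a): # point d along table, h above axis
    return H-U*(d*np.cos(a)-h*np.sin(a))+np.array([0,0,d*np.sin(a)+h*np.cos(a)])
def multi(obs): # list (cam,at)
    A=[];b=[]
    for c,at in obs:
        e,d=ray(c,at);d/=np.linalg.norm(d);M=np.eye(3)-np.outer(d,d);A.append(M);b.append(M@e)
    p=np.linalg.lstsq(np.vstack(A),np.hstack(b),rcond=None)[0];return p
E
python3 - <<'E'
from h import *
o,w=wrist();t=read_camera("top");s=read_camera("side");C=dict(wrist=w,top=t,side=s)
ob={}
for n,p in(("wrist",(228,321)),("top",(238,318)),("side",(232,313))):
    r=orange(C[n],p);ob[n]=(C[n],r[1]);print(n,r[1:])
for a in(("wrist","top","side"),("wrist","top"),("wrist","side"),("top","side")):
    if all(ob[n] is not None for n in a):print(a,multi([ob[n] for n in a]))
for a in(0,.05,.1,.15):
    p=tab(112,44,a) if 0 else tab(.112,.044,a);print(a,p,[proj(C[n],p).round(1) for n in C],"tip",[proj(C[n],tab(.130,0,a)).round(1) for n in C])
for n in C: print(n,[(k["at"],round(k["conf"],2)) for l in("handle","tip") for k in place_of(n,l)[:1]])
E
```

```text
wrist (array([227.3101, 320.9808]), array([308, 220,  27,  16, 416], dtype=int32))
top (array([237.8966, 317.7931]), array([314, 233,   8,  10,  58], dtype=int32))
side (array([232.5818, 312.7273]), array([308, 230,  10,   7,  55], dtype=int32))
('wrist', 'top', 'side') [0.5764 0.0192 0.0716]
('wrist', 'top') [0.575  0.0188 0.0766]
('wrist', 'side') [0.5766 0.0197 0.0712]
('top', 'side') [0.5772 0.0188 0.0714]
0 [0.5758 0.0168 0.064 ] [array([222.5, 319.4]), array([238.6, 318.5]), array([235.7, 312. ])] tip [array([196.6, 319.5]), array([243. , 324.7]), array([254.5, 311.4])]
0.05 [0.5763 0.0191 0.0695] [array([226.2, 319.4]), array([238. , 317.7]), array([233.3, 312. ])] tip [array([197.9, 319.5]), array([242.6, 324.7]), array([252.2, 311.5])]
0.1 [0.577  0.0216 0.075 ] [array([230.3, 319.3]), array([237.4, 316.8]), array([230.9, 312.1])] tip [array([199.4, 319.5]), array([242.1, 324.6]), array([249.8, 311.6])]
0.15 [0.5777 0.0244 0.0802] [array([234.7, 319.3]), array([236.8, 315.7]), array([228.5, 312.2])] tip [array([201.4, 319.4]), array([241.7, 324.4]), array([247.3, 311.6])]
wrist [([230.9, 319.9], 0.95), ([199.0, 321.6], 0.77)]
top [([239.1, 317.5], 0.81), ([247.7, 326.6], 0.74)]
side [([229.4, 315.9], 0.92), ([250.7, 310.6], 0.6)]
```

The three cameras put the handle at about (0.5765, 0.0195, 0.0715), so the table stands near 0.07 rad. I'll descend over it.

```bash
python3 -m inch '[[[-4,-1,40,0],[0,0,40,0],[0,0,40,0],[0,0,25,0],[0,0,15,0],[0,0,11,0],[0,0,0,0],[0,0,0,0]]]' -0.1
python3 - <<'E'
from h import *
o,c=wrist();cv2.imwrite("pics/w2.png",c["img"]);print(o["qpos"],o["tool_pos"],o["tool_rot"],o["opening"])
E
```

```text
time: 7.98
tool_pos: [0.5772, 0.0199, 0.0566]
tool_rot: [-3.14, 0.0, -1.814]
contact_force: [-0.6, 0.1, 0.1]
opening: 0.0505
[-0.0981  0.6164  1.5845 -0.0001  0.9389 -2.996 ] [0.5772 0.0199 0.0566] [-3.1399  0.0002 -1.8144] 0.050480707168726525
```

View pics/w2.png

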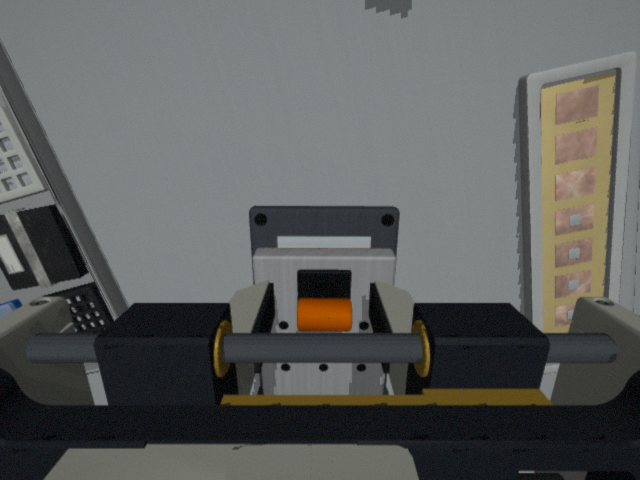

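The handle is centred between the fingers at (314,324). Closing on it.

```bash
python3 -m inch '[[[0,0,0,0],[0,0,0,0],[0,0,0,0],[0,0,0,0]]]' 1 45
python3 - <<'E'
from h import *
o=observe();print(o["tool_pos"],o["contact_force"])
# current handle point = grasp? rows for arc from a0 to a1
def arc(a0,a1,n):
    a=np.linspace(a0,a1,n+1);P=np.array([tab(.112,.044,x) for x in a]);D=np.diff(P,axis=0)
    return np.round(1000*Ro.from_euler("xyz",o["tool_rot"]).inv().apply(D),1)
print(arc(.07,.77,14))
E
```

```text
time: 8.52
tool_pos: [0.5759, 0.0201, 0.0557]
tool_rot: [3.14, -0.0, -1.814]
contact_force: [-2.9, 0.2, 3.1]
opening: 0.0256
[0.5759 0.0201 0.0557] [-2.9261  0.2177  3.1079]
[[-2.7  0.  -5.4]
 [-3.   0.  -5.2]
 [-3.2  0.  -5.1]
 [-3.5  0.  -4.9]
 [-3.7  0.  -4.7]
 [-4.   0.  -4.5]
 [-4.2  0.  -4.3]
 [-4.4  0.  -4.1]
 [-4.6  0.  -3.9]
 [-4.8  0.  -3.6]
 [-5.   0.  -3.4]
 [-5.1  0.  -3.2]
 [-5.3  0.  -2.9]
 [-5.4  0.  -2.6]]
```

```bash
python3 -m inch '[[[-2.7,0,-5.4,0],[-3,0,-5.2,0],[-3.2,0,-5.1,0],[-3.5,0,-4.9,0],[-3.7,0,-4.7,0]]]'; python3 -m inch '[[[-4,0,-4.5,0],[-4.2,0,-4.3,0],[-4.4,0,-4.1,0],[-4.6,0,-3.9,0]]]'
```

```text
time: 9.15
tool_pos: [0.58, 0.0361, 0.0809]
tool_rot: [3.14, -0.0, -1.814]
contact_force: [-1.3, -1.7, -10.4]
opening: 0.0255
time: 9.65
tool_pos: [0.5842, 0.0527, 0.0978]
tool_rot: [3.14, -0.0, -1.814]
contact_force: [-3.9, -1.3, -11.6]
opening: 0.0257
```

```bash
python3 -m inch '[[[-4.8,0,-3.6,0],[-5,0,-3.4,0],[-5.1,0,-3.2,0],[-5.3,0,-2.9,0],[-5.4,0,-2.6,0],[0,0,0,0],[0,0,0,0]]]'
python3 - <<'E'
from h import *
o=observe();g=o["tool_pos"]+[0,0,-0]+np.array([0,0,.0188]);print(o["contact_force"],g,-(g-H)@U,g[2]-.02)
s=read_camera("side");t=read_camera("top")
for n,c in(("side",s),("top",t)):
    pr=proj(c,tab(.112,.044,.75));print(n,pr);
    for l in("tip","handle","roller"):print(l,[(k["at"],round(k["conf"],2)) for k in place_of(n,l)[:1]])
for a in(.65,.7,.75,.8):print(a,"tip side,top",proj(s,tab(.13,0,a)),proj(t,tab(.13,0,a)),tab(.112,.044,a))
E
```

```text
time: 10.52
tool_pos: [0.5905, 0.0777, 0.114]
tool_rot: [3.141, 0.0, -1.814]
contact_force: [-5.3, -0.8, -8.0]
opening: 0.0255
[-5.3379 -0.8284 -7.9548] [0.5905 0.0777 0.1328] 0.04935725343163389 0.11277655915101893
side [203.3423 312.9551]
tip [([214.6, 309.5], 0.93)]
handle [([203.1, 314.3], 0.59)]
roller [([218.1, 315.6], 0.95)]
top [228.2095 295.5751]
tip [([235.7, 310.5], 0.79)]
handle [([228.5, 294.9], 0.64)]
roller [([234.8, 308.3], 0.91)]
0.65 tip side,top [221.6417 312.3323] [235.5135 315.5577] [0.5877 0.0648 0.1228]
0.7 tip side,top [219.1546 312.4067] [234.7658 314.0275] [0.589  0.0699 0.1258]
0.75 tip side,top [216.7155 312.4809] [234.0015 312.3887] [0.5903 0.0751 0.1285]
0.8 tip side,top [214.332  312.5545] [233.2228 310.645 ] [0.5916 0.0804 0.131 ]
```

The table is near 0.77–0.78 rad. Releasing, rising, then turning half round so the camera is on the other side and joint 6 keeps room.

```bash
python3 -m inch '[[[0,0,0,0],[0,0,0,0],[0,0,0,0],[0,0,-20,0],[0,0,-40,0],[0,0,-30,0]]]' -0.1;python3 -m inch '[[[0,0,0,0.185],[0,0,0,0.185],[0,0,0,0.185],[0,0,0,0.185],[0,0,0,0.185],[0,0,0,0.185],[0,0,0,0.185],[0,0,0,0.185],[0,0,0,0.185],[0,0,0,0.185]]]'; python3 -m inch '[[[0,0,0,0.185],[0,0,0,0.185],[0,0,0,0.185],[0,0,0,0.185],[0,0,0,0.185],[0,0,0,0.185],[0,0,0,0.185],[0,0,0,0]]]' -1
python3 - <<'E'
from h import *
o=observe();print(o["qpos"],o["tool_rot"]);print(go([.485,-.173,.19],o))
E
```

```text
time: 11.68
tool_pos: [0.5916, 0.0772, 0.2058]
tool_rot: [-3.139, 0.001, -1.814]
contact_force: [0.3, -0.2, -0.2]
opening: 0.0505
time: 12.92
tool_pos: [0.5913, 0.0772, 0.2042]
tool_rot: [3.141, 0.002, 2.613]
contact_force: [-0.9, -0.1, -0.6]
opening: 0.0505
time: 13.92
tool_pos: [0.5912, 0.0772, 0.204]
tool_rot: [3.14, -0.0, 1.325]
contact_force: [0.2, -0.3, 1.3]
opening: 0.0919
[0.0014 0.4895 1.3555 0.0001 1.2951 0.2467] [ 3.1401 -0.0004  1.3254]
[-268.5314  -42.2487   13.85  ]
```

```bash
python3 -m inch '[[[-53.7,-8.4,0,0],[-53.7,-8.4,0,0],[-53.7,-8.4,0,0],[-53.7,-8.4,0,0],[-53.7,-8.4,0,0],[0,0,0,0.1],[0,0,0,0]]]'
python3 - <<'E'
from h import *
o,c=wrist();cv2.imwrite("pics/w3.png",c["img"]);print(o["qpos"],o["tool_pos"],o["tool_rot"])
for l in("low_stack","tall_stack"):
    for k in place_of("wrist",l)[:2]:print(l,k["at"],k["conf"],on(c,k["at"],0))
for l,z in(("seat",.012),("sine_base",0),("hinge",.02)):
    for k in place_of("wrist",l)[:1]:print(l,k["at"],k["conf"],on(c,k["at"],z))
E
```

```text
time: 14.8
tool_pos: [0.4844, -0.1736, 0.2039]
tool_rot: [3.141, 0.0, 1.226]
contact_force: [0.8, -0.0, 0.0]
opening: 0.0915
[-0.4932  0.3423  1.59    0.0001  1.2082 -0.1489] [ 0.4844 -0.1736  0.2039] [3.1406 0.     1.2264]
low_stack [29.1, 175.9] 0.36 [0.4132 0.0408 0.    ]
tall_stack [235.0, 424.0] 0.98 [ 0.5851 -0.2387  0.    ]
tall_stack [308.5, 487.3] 0.27 [ 0.6351 -0.3572  0.    ]
```

View pics/w3.png

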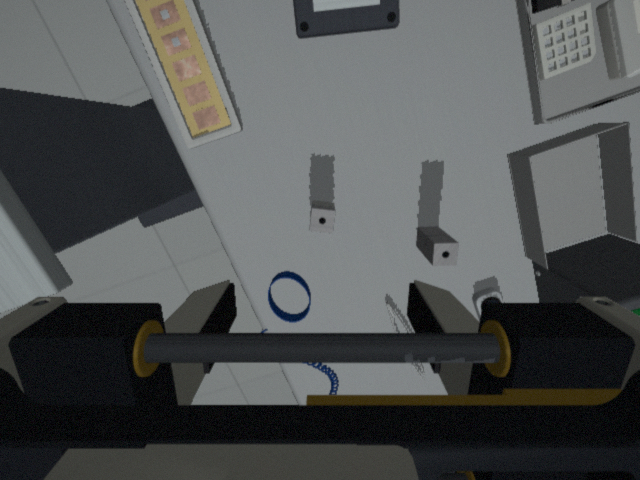

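The low stack's top is at (220,322), square with the tool. The tall stack is at (254,446). Compute its centre.

Run:
```python
from h import *
o,c=wrist()
p=on(c,(220.5,322),.041);print(p)
Q=np.array([on(c,a,.041)[:2] for a in((208.5,310),(208.5,334.5),(232.5,334.5),(232.5,310.5))]);print(Q.mean(0),[np.linalg.norm(Q[i]-Q[i-1]) for i in range(4)],np.degrees(np.arctan2(*(Q[0]-Q[3])[::-1])),np.degrees(np.arctan2(*(Q[1]-Q[2])[::-1])))
```

```text
[ 0.4846 -0.1718  0.041 ]
[ 0.4849 -0.1721] [np.float64(0.024723511585946437), np.float64(0.024193863276020043), np.float64(0.02472283466753178), np.float64(0.024252301329186033)] 70.8557743850992 70.9912291916133
```

Stack confirmed at (0.485, −0.172), yaw 70.9°. I'll grip it 10 mm off-centre, with the tool on the stack's −x side.

```bash
python3 -m inch '[[[-8.5,0,45,0],[0,0,50,0],[0,0,45,0],[0,0,25,0],[0,0,15,0],[0,0,10,0],[0,0,0,0],[0,0,0,0]]]' -0.1; python3 -m inch '[[[0,0,0,0],[0,0,0,0],[0,0,0,0],[0,0,0,0]]]' 1 25; python3 -m inch '[[[0,0,-10,0],[0,0,-40,0],[0,0,-40,0],[0,0,0,-0.106],[0,0,0,0]]]'
python3 - <<'E'
from h import *
o=observe();print(o["contact_force"],o["tool_pos"],o["tool_rot"],o["opening"])
seat=H-U*.113-[0,0,.008];print(seat)
for d in(.127,.115):
  p=H-U*(d+.010);p[2]=.13;print(d,p,go(p,o))
E
```

```text
time: 16.15
tool_pos: [0.4821, -0.1812, 0.0144]
tool_rot: [3.14, 0.0, 1.224]
contact_force: [-0.1, -0.1, -0.9]
opening: 0.0507
time: 16.65
tool_pos: [0.4817, -0.181, 0.0138]
tool_rot: [3.141, 0.0, 1.224]
contact_force: [0.9, -0.2, 1.1]
opening: 0.0244
time: 17.27
tool_pos: [0.4814, -0.1809, 0.1042]
tool_rot: [3.141, 0.0, 1.329]
contact_force: [0.1, -0.1, -2.3]
opening: 0.0247
[ 0.1026 -0.1084 -2.3486] [ 0.4814 -0.1809  0.1042] [3.1409 0.0003 1.329 ] 0.024737786886048205
[0.5755 0.0158 0.012 ]
0.127 [ 0.5697 -0.0075  0.13  ] [189.5137  44.2318 -25.8347]
0.115 [0.5726 0.0042 0.13  ] [201.5137  44.2541 -25.838 ]
```

```bash
python3 -m inch '[[[47,11,0,0],[47,11,0,0],[47,11,0,0],[48,11,0,0],[0,0,20,0],[0,0,20,0],[0,0,15,0],[0,0,10,0],[0,0,0,0],[0,0,0,0]]]'
python3 - <<'E'
from h import *
o=observe();p=o["tool_pos"];print("dist from hinge",-(p-H)@U,"lat",(p-H)@np.array([-U[1],U[0],0]),p,o["contact_force"])
s=read_camera("side");t=read_camera("top")
for n,c in(("side",s),("top",t)):
    for l in("tip","low_stack","seat"):print(n,l,[(np.round(k["at"],1),round(k["conf"],2)) for k in place_of(n,l)[:1]])
print(proj(s,H-U*.127+[0,0,.005]),proj(s,H-U*.113-[0,0,.008]))
cv2.imwrite("pics/s4.png",cv2.resize(s["img"][150:290,230:400],None,fx=4,fy=4,interpolation=3))
E
```

```text
time: 18.52
tool_pos: [0.5698, -0.0081, 0.0391]
tool_rot: [3.141, -0.0, 1.329]
contact_force: [-0.5, -0.2, -0.9]
opening: 0.024
dist from hinge 0.13760397608267905 lat -0.00018332440506920594 [ 0.5698 -0.0081  0.0391] [-0.5399 -0.2112 -0.9146]
side tip [(array([215.4, 312.9]), 0.64)]
side low_stack [(array([255.3, 312.8]), 0.53)]
side seat [(array([251. , 312.2]), 0.76)]
top tip [(array([238.5, 310.8]), 0.95)]
top low_stack []
top seat [(array([242.3, 323.7]), 0.77)]
[252.2393 311.5153] [254.4193 311.5155]
```

View pics/s4.png

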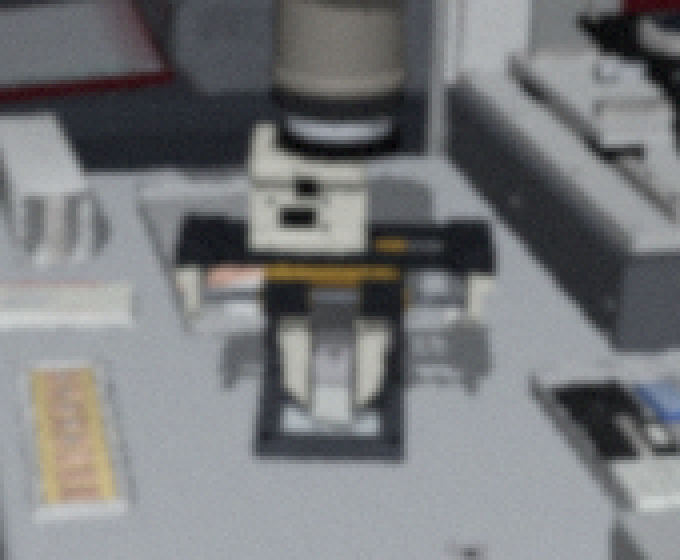

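The stack is held upright just above the front edge of the seat strip, with no contact force. Lowering the last 13 mm.

```bash
python3 -m inch '[[[0,0,7,0],[0,0,4,0],[0,0,1.5,0],[0,0,1,0],[0,0,0,0]]]'
```

```text
time: 19.55
tool_pos: [0.5689, -0.0079, 0.0257]
tool_rot: [-3.141, 0.0, 1.33]
contact_force: [-4.4, -0.3, 7.6]
opening: 0.0244
```

```bash
python3 -m inch '[[[0,0,0,0],[0,0,0,0],[0,0,0,0],[-10,0,0,0],[-15,0,0,0],[0,0,0,0]]]' -0.1;  python3 -m inch '[[[0,0,4,0],[0,0,3,0],[0,0,0,0],[0,0,0,0],[0,0,0,0]]]' 1 20
python3 - <<'E'
from h import *
o,c=wrist();p=o["tool_pos"];print("dist",-(p-H)@U,"lat",(p-H)@np.array([-U[1],U[0],0]),p,o["contact_force"],o["opening"])
cv2.imwrite("pics/w5.png",c["img"])
E
```

```text
time: 20.3
tool_pos: [0.5631, -0.0337, 0.025]
tool_rot: [-3.142, 0.0, 1.328]
contact_force: [0.1, -0.9, -0.1]
opening: 0.0506
time: 20.92
tool_pos: [0.5635, -0.0321, 0.0181]
tool_rot: [3.141, 0.0, 1.33]
contact_force: [0.2, 1.1, 0.3]
opening: 0.0052
dist 0.16239423799603067 lat 0.00017138541588138795 [ 0.5635 -0.0321  0.0181] [0.2055 1.14   0.323 ] 0.005245920975589246
```

View pics/w5.png

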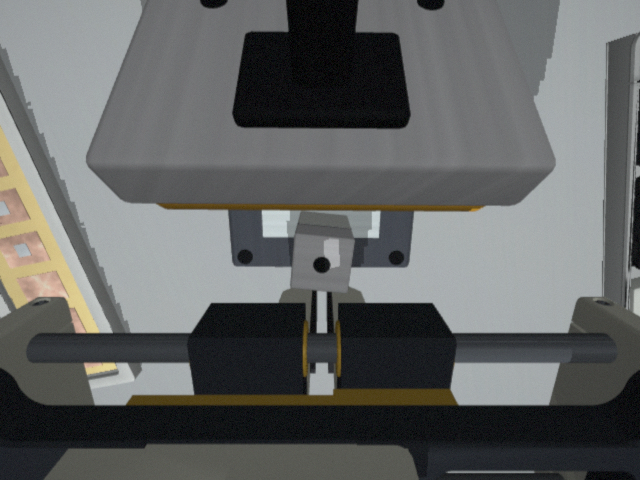

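The stack stands free at (262,322) with the closed fingers behind it. I'll raise 5 mm, which gives a clearance I've already tested, and push it in.

```bash
python3 -m inch '[[[0,0,-5,0],[7,0,0,0],[5,0,0,0],[3,0,0,0],[3,0,0,0],[3,0,0,0],[3,0,0,0],[0,0,0,0],[0,0,0,0]]]'
python3 - <<'E'
from h import *
o,c=wrist();p=o["tool_pos"];print("dist",-(p-H)@U,p,o["contact_force"])
cv2.imwrite("pics/w6.png",c["img"])
for l in("low_stack","seat","sine_base","tip"):print(l,[(k["at"],round(k["conf"],2),on(c,k["at"],.012),-(on(c,k["at"],.012)-H)@U) for k in place_of("wrist",l)[:1]])
# dark hole
g=cv2.cvtColor(c["img"],cv2.COLOR_BGR2GRAY);k=cv2.inRange(g[230:300,290:350],0,45);n,_,st,ce=cv2.connectedComponentsWithStats(k)
for i in range(1,n):
    if 30<st[i,4]<600: q=ce[i][::-1]+[230,290];x=on(c,q,.053);print(q,st[i],x,-(x-H)@U,(x-H)@np.array([-U[1],U[0],0]))
E
```

```text
time: 22.1
tool_pos: [0.5689, -0.0085, 0.0227]
tool_rot: [-3.141, -0.0, 1.33]
contact_force: [-0.1, -0.1, 0.5]
opening: 0.0005
dist 0.1382263242458208 [ 0.5689 -0.0085  0.0227] [-0.1119 -0.0506  0.4728]
low_stack []
seat []
sine_base [([145.0, 319.6], 0.78, array([0.5858, 0.0676, 0.012 ]), np.float64(0.060284181352492604))]
tip [([306.1, 322.8], 0.68, array([ 0.5663, -0.0189,  0.012 ]), np.float64(0.1489192242846048))]
```

View pics/w6.png

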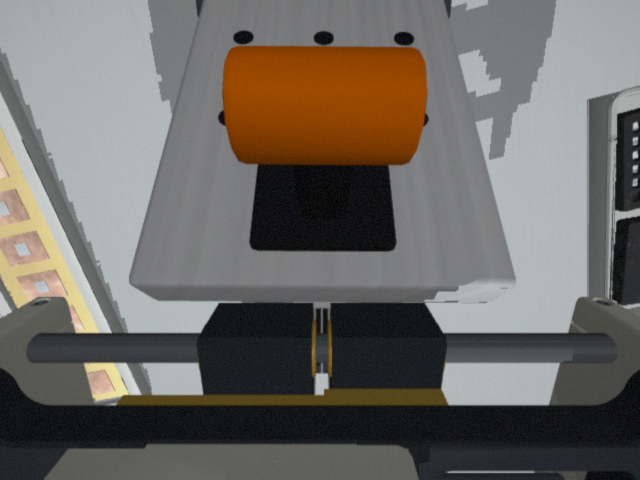

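The table now hides the stack and the body clears the table edge. Two more millimetres of push, then back off and measure.

```bash
python3 -m inch '[[[1,0,0,0],[1,0,0,0],[0,0,0,0]]]';python3 -m inch '[[[-15,0,0,0],[-25,0,0,0],[-20,0,0,0],[0,0,0,0],[0,0,0,0]]]'
python3 - <<'E'
from h import *
o,c=wrist();p=o["tool_pos"];print("dist",-(p-H)@U,p,o["contact_force"])
cv2.imwrite("pics/w7.png",c["img"][120:420,120:520])
s=read_camera("side");t=read_camera("top")
for n,cc in(("wrist",c),("side",s),("top",t)):
  for l,z in(("low_stack",.012),("seat",.012),("sine_base",0)):print(n,l,[(np.round(k["at"],1),round(k["conf"],2),-(on(cc,k["at"],z)-H)@U,(on(cc,k["at"],z)-H)@np.array([-U[1],U[0],0])) for k in place_of(n,l)[:1]])
for n,cc in(("wrist",c),("side",s)):
  for d in(.109,.113,.117):print(n,d,proj(cc,H-U*d-[0,0,.008]),"front bottom edge",proj(cc,H-U*(d+.012)-[0,0,.008]),"front top",proj(cc,H-U*(d+.012)+[0,0,.033]))
print("strip front",proj(c,H-U*.130-[0,0,.008]),"base front",proj(c,H-U*.148-[0,0,.008]))
E
```

```text
time: 22.72
tool_pos: [0.5695, -0.0069, 0.023]
tool_rot: [-3.142, 0.0, 1.33]
contact_force: [0.1, -0.3, 0.1]
opening: 0.0006
time: 23.35
tool_pos: [0.5553, -0.0651, 0.023]
tool_rot: [3.142, -0.0, 1.329]
contact_force: [-0.6, -0.5, -0.3]
opening: 0.0003
dist 0.1964379102414528 [ 0.5553 -0.0651  0.023 ] [-0.5894 -0.5448 -0.3278]
wrist low_stack [(array([135.4, 321.5]), 0.93, np.float64(0.11401216213972348), np.float64(0.0010191938059040534))]
wrist seat []
wrist sine_base [(array([ 15.6, 323.3]), 0.92, np.float64(0.060259566128510376), np.float64(0.00030888895029450303))]
side low_stack [(array([345.5, 389.2]), 0.49, np.float64(0.4834729367226604), np.float64(-0.1505846989701219))]
side seat [(array([251.4, 309.1]), 0.67, np.float64(0.09571060491222612), np.float64(0.006603605790616581))]
side sine_base [(array([251.3, 313.7]), 0.64, np.float64(0.06954894227741959), np.float64(-0.005182884200658768))]
top low_stack [(array([240.9, 317.9]), 0.46, np.float64(0.11071520906652817), np.float64(-0.002035338694925757))]
top seat [(array([241.6, 323.1]), 0.95, np.float64(0.1248318884119491), np.float64(-0.0037824310072540612))]
top sine_base [(array([237.5, 301.3]), 0.59, np.float64(0.06411082326563991), np.float64(-0.001452311637430228))]
wrist 0.109 [124.4964 323.6404] front bottom edge [150.2699 323.5314] front top [155.5538 324.1326]
wrist 0.113 [133.2192 323.6035] front bottom edge [158.6039 323.4962] front top [166.433  324.0805]
wrist 0.117 [141.8093 323.5672] front bottom edge [166.814  323.4615] front top [177.1006 324.0294]
side 0.109 [253.7305 311.5466] front bottom edge [255.8094 311.4529] front top [241.1437 311.802 ]
side 0.113 [254.4193 311.5155] front bottom edge [256.5107 311.4213] front top [241.8096 311.771 ]
side 0.117 [255.1123 311.4843] front bottom edge [257.2163 311.3894] front top [242.4796 311.7398]
strip front [168.8475 323.4529] base front [204.2031 323.3034]
```

View pics/w7.png

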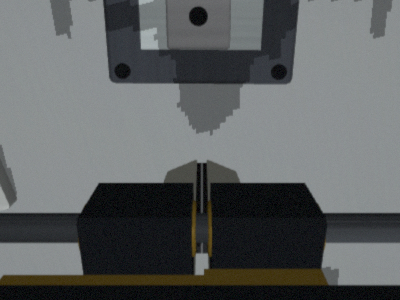

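The front top edge of the stack, at row 169, matches d ≈ 114 mm and about 1 mm lateral, so it's on the seat. Now back to the handle. I stop above it and check its position.

```bash
python3 -m inch '[[[0,0,-60,0],[0,0,-60,0],[0,0,-60,0],[50,0,0,0],[50,0,0,0],[47,0,0,0],[0,0,20,0],[0,0,0,0],[0,0,0,0]]]' -0.1;  python3 - <<'E'
from h import *
o,c=wrist();s=read_camera("side");t=read_camera("top");p=tab(.112,.044,.77);print(o["tool_pos"],p)
ob=[]
for n,cc in(("wrist",c),("side",s),("top",t)):
    pr=proj(cc,p);r=orange(cc,pr);print(n,pr,r[1:])
    if r[0]<15: ob.append((cc,r[1]))
print(multi(ob) if len(ob)>1 else 0)
E
```

```text
time: 25.08
tool_pos: [0.5905, 0.0771, 0.1835]
tool_rot: [3.141, 0.0, 1.329]
contact_force: [0.2, -0.4, 0.1]
opening: 0.0503
[0.5905 0.0771 0.1835] [0.5908 0.0772 0.1296]
wrist [260.6992 322.8975] (array([263.0883, 321.1514]), array([302, 252,  39,  23, 872], dtype=int32))
side [202.6809 312.9785] (array([203.1552, 313.1034]), array([308, 201,  11,   6,  58], dtype=int32))
top [227.9112 294.7114] (array([ 87.6667, 201.5   ]), array([200,  77,   5,  25,  36], dtype=int32))
[0.5899 0.0754 0.129 ]
```

```bash
python3 -m inch '[[[0,0,35,0],[0,0,25,0],[0,0,10,0],[0,0,0,0],[0,0,0,0]]]'; python3 -m inch '[[[0,0,0,0],[0,0,0,0],[0,0,0,0],[0,0,0,0]]]' 1 45;  python3 - <<'E'
from h import *
o=observe();print(o["contact_force"])
a=np.linspace(.77,.33,12);D=np.diff(np.array([tab(.112,.044,x) for x in a]),axis=0);print(np.round(1000*Ro.from_euler("xyz",o["tool_rot"]).inv().apply(D),1),a)
E
```

```text
time: 25.85
tool_pos: [0.5911, 0.0775, 0.1143]
tool_rot: [3.139, -0.0, 1.33]
contact_force: [0.3, 0.1, -0.1]
opening: 0.0506
time: 26.35
tool_pos: [0.5905, 0.0776, 0.1133]
tool_rot: [3.141, -0.0, 1.33]
contact_force: [1.0, 0.1, 1.8]
opening: 0.0255
[0.9988 0.1248 1.7838]
[[-4.3 -0.   2.1]
 [-4.3 -0.   2.2]
 [-4.2 -0.   2.4]
 [-4.1 -0.   2.6]
 [-4.  -0.   2.7]
 [-3.8 -0.   2.9]
 [-3.7 -0.   3.1]
 [-3.6 -0.   3.2]
 [-3.5 -0.   3.3]
 [-3.3 -0.   3.5]
 [-3.2 -0.   3.6]] [0.77 0.73 0.69 0.65 0.61 0.57 0.53 0.49 0.45 0.41 0.37 0.33]
```

```bash
python3 -m inch '[[[-4.3,0,2.1,0],[-4.3,0,2.2,0],[-4.2,0,2.4,0],[-4.1,0,2.6,0],[-4,0,2.7,0],[-3.8,0,2.9,0],[-3.7,0,3.1,0],[-3.6,0,3.2,0]]]'; python3 -m inch '[[[-1.8,0,1.6,0],[-1.8,0,1.7,0],[-1.7,0,1.7,0],[-1.7,0,1.8,0],[0,0,0,0]]]'
python3 - <<'E'
from h import *
o=observe();p=o["tool_pos"];print(p,o["contact_force"]);g=p+[0,0,.0188]-H;print(np.arctan2(g[2],-g@U)-np.arctan2(44,112),tab(.112,.044,.349)-[0,0,.0188])
E
```

```text
time: 27.35
tool_pos: [0.5827, 0.0468, 0.0922]
tool_rot: [3.141, -0.001, 1.33]
contact_force: [-0.9, 4.3, 5.2]
opening: 0.0253
time: 27.98
tool_pos: [0.581, 0.0398, 0.0851]
tool_rot: [3.141, -0.001, 1.33]
contact_force: [-1.2, 1.5, 3.3]
opening: 0.0254
[0.581  0.0398 0.0851] [-1.2449  1.4554  3.3331]
0.3849928314326138 [0.581  0.038  0.0808]
```

```bash
python3 -m inch '[[[-0.8,0,0.9,0],[-0.8,0,0.9,0],[0,0,0,0]]]'; python3 -m inch '[[[-0.4,0,0.5,0],[-0.4,0,0.5,0],[0,0,0,0]]]'; python3 -m inch '[[[-0.4,0,0.5,0],[-0.4,0,0.5,0],[0,0,0,0]]]'
```

```text
time: 28.35
tool_pos: [0.5807, 0.0385, 0.0836]
tool_rot: [3.141, -0.001, 1.33]
contact_force: [-1.2, 3.3, 6.6]
opening: 0.0253
time: 28.72
tool_pos: [0.5807, 0.0384, 0.0836]
tool_rot: [3.141, -0.002, 1.33]
contact_force: [-3.4, 6.1, 12.9]
opening: 0.0257
time: 29.1
tool_pos: [0.5807, 0.0384, 0.0835]
tool_rot: [3.14, -0.003, 1.33]
contact_force: [-5.3, 9.4, 19.1]
opening: 0.0254
```

The tool has stopped while the force climbs to 19 N, so the roller is resting on the stack. I'll relax the push a little, open and rise.

```bash
python3 -m inch '[[[0.6,0,-0.8,0],[0,0,0,0]]]'; python3 -m inch '[[[0,0,0,0],[0,0,0,0],[0,0,0,0],[0,0,-15,0],[0,0,-40,0],[0,0,-50,0],[-40,0,-10,0],[-40,0,0,0],[-40,0,0,0],[0,0,0,0]]]' -0.1
python3 - <<'E'
from h import *
o,c=wrist();s=read_camera("side");t=read_camera("top");p=tab(.112,.044,.349);print(o["tool_pos"],p,o["contact_force"])
ob=[]
for n,cc in(("wrist",c),("side",s),("top",t)):
    pr=proj(cc,p);r=orange(cc,pr);print(n,pr,r[1])
    if r[0]<15: ob.append((cc,r[1]))
q=multi(ob);g=q-H;print(q,"angle",np.arctan2(g[2],-g@U)-np.arctan2(44,112))
for n,cc in(("wrist",c),("side",s),("top",t)):
  for l,z in(("low_stack",.012),("tip",.0645),("roller",.061),("tall_stack",0)):print(n,l,[(np.round(k["at"],1),round(k["conf"],2),-(on(cc,k["at"],z)-H)@U,(on(cc,k["at"],z)-H)@np.array([-U[1],U[0],0])) for k in place_of(n,l)[:1]])
a=cv2.resize(s["img"][205:265,270:350],(480,360),interpolation=3);b=cv2.resize(c["img"][0:300,160:480],(320,300))
im=np.zeros((360,800,3),np.uint8);im[:,:480]=a;im[:300,480:]=b;cv2.imwrite("pics/f.png",im)
E
```

```text
time: 29.35
tool_pos: [0.5807, 0.0384, 0.0835]
tool_rot: [3.14, -0.002, 1.33]
contact_force: [-4.9, 7.0, 13.0]
opening: 0.0254
time: 30.6
tool_pos: [0.5514, -0.0818, 0.1981]
tool_rot: [3.14, 0.001, 1.326]
contact_force: [0.1, 0.1, -0.5]
opening: 0.0502
[ 0.5514 -0.0818  0.1981] [0.581  0.038  0.0996] [ 0.0638  0.1379 -0.5212]
wrist [ 73.1331 322.1251] [ 73.8881 320.0043]
side [219.2944 312.4372] [219.5    313.3448]
top [234.124  310.4862] [234.6562 311.1719]
[0.5807 0.0368 0.0996] angle 0.3418807017614856
wrist low_stack []
wrist tip [(array([124.3, 319.7]), 0.7, np.float64(0.12315523254899222), np.float64(0.0019240508809959846))]
wrist roller [(array([113.4, 321.9]), 0.59, np.float64(0.11449501568944134), np.float64(8.680597901780315e-05))]
wrist tall_stack []
side low_stack [(array([258.6, 312.5]), 0.46, np.float64(0.13658946671085306), np.float64(-0.0029433503726722272))]
side tip [(array([236.9, 311.2]), 0.64, np.float64(0.12076458456781469), np.float64(0.0017579197587155489))]
side roller [(array([239.8, 314.5]), 0.92, np.float64(0.1300115761580891), np.float64(-0.006703750964808557))]
side tall_stack [(array([313.5, 344.8]), 0.93, np.float64(0.3628928196855406), np.float64(-0.07468586063387492))]
top low_stack [(array([241.6, 319.4]), 0.56, np.float64(0.11513269855666391), np.float64(-0.0012162711495368773))]
top tip [(array([242.1, 323.3]), 0.69, np.float64(0.1263078640317872), np.float64(0.005842174501843968))]
top roller [(array([239.2, 316.5]), 0.92, np.float64(0.10718207535860957), np.float64(0.0024038883439890385))]
top tall_stack [(array([240.1, 411.8]), 0.44, np.float64(0.35926066500406595), np.float64(-0.07209999954787774))]
```

View pics/f.png

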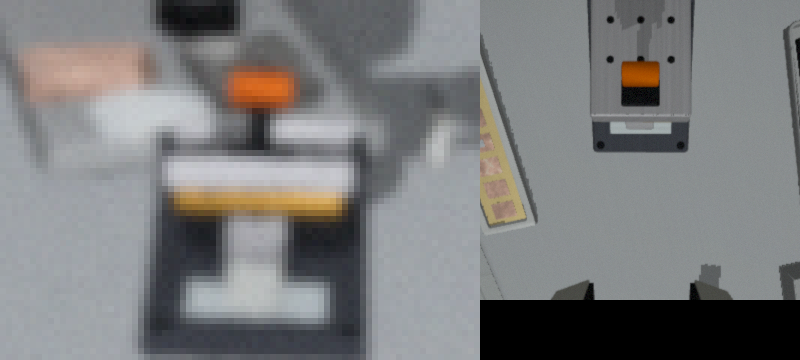

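The stack stands upright in the middle of the light strip, the brass roller sits right on it, and the robot is clear. Handing in.

```bash
python3 -c "
from cell import *
print(hand_in())"
```

```text
the job is handed in; nothing more can be done
None
```

The sine plate is set to 20 degrees: the roller rests on the low (41 mm) stack, the gripper has let go of the handle, and the job is handed in at about 31 s of the 56 s allowed.

**What I did:**
- I raised the table by its handle to about 0.77 rad and let go.
- I picked up the white-bottomed low stack and set it down on the front of the seat, then let go of it.
- The move interface cannot tilt the tool, so I did not lean it back as advised. I gripped the stack 10 mm off-centre with a vertical tool, then pushed it the last few millimetres with closed fingers.
- I gripped the handle again and lowered the table until the tool stopped moving and the force rose to 19 N. Then I eased off, opened and withdrew.

**Last checks:**
- **Stack position:** the wrist camera put it about 114 mm from the hinge (113 wanted) and 1 mm off to the side. The final top view gave 115 mm.
- **Table angle:** triangulating the handle gave 0.342 rad against 0.349 wanted, which is within measurement error. The final picture shows the roller on the upright stack.
- **Tall stack:** it still reads where it was at the start.
- **Forces:** the robot was touching nothing at the end, and the highest reading printed was about 22 N. I only saw readings at the end of each move.

**What disagreed:** the side camera's network put the low stack at 137 mm, with low confidence (0.46), and once reported it somewhere else on the bench. I went by the pictures and the other cameras. I did not re-measure the other bystanders individually.

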